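# Index the fret-slotting jig's handwheel

### The arm

A 6-joint arm with a two-finger parallel gripper is mounted at the origin on the work surface. World frame = base frame: x ahead of the robot, y to its left, z up, the work surface at z = 0. Lengths are in m, angles in rad, forces in N, time in s.
With the tool pointing down it reaches from about 0.35 to 0.85 m from the base axis. Payload 8.1 kg.
Tool frame: the origin (TCP) lies between the finger pads; the fingertips stand 14 mm ahead of it and the grasp point (between the pads) lies 5 mm behind it; z points along the fingers, y is the direction in which the jaws open and shut (so a half turn about z gives the same grasp; the last joint's range is limited). The gripper opens to 93 mm and grips with 3 to 60 N. Pads are 15 mm wide; open, the fingers measure 128 mm over their backs; the gripper's body (75 mm by 188 mm) begins 65 mm behind the grasp point.
Start: joints at [-1.197, 0.13, 1.488, -0, 1.523, -0.085], TCP at [0.266, -0.538, 0.233] pointing down, gripper open.
Joint ranges: [-2.96, 2.96], [-0.89, 2.26], [0.02, 2.5], [-1.34, 4.48], [0, 2.73], [-2.66, 2.66]. Speed limits (rad/s): [2.39, 2.39, 2.79, 3.14, 3.14, 3.14].

### API

Orientations are given as a rotation vector (axis times angle).
In Python, from plant import robot gives the robot as it stands.
- The arm moves only by the tool step_arm, never from a script. Its argument "targets" is a list of rows, each an object of numbers: "tx", "ty", "tz": the shift along the tool's x, y, z in mm; "ax", "ay", "az": the turn, a rotation vector about the tool's x, y, z in rad; "grip": the closure in counts, from 0 (fully open) to 255 (shut). In form: [{"tx": .., "ty": .., "tz": .., "ax": .., "ay": .., "az": .., "grip": ..}, ...]. A call has 1 to 20 rows; each row shifts and turns the commanded pose from where the row before left it, along the tool's axes as they then stand; what a row does not reach is not made up. A row lasts 1/10 s, in which the tool goes at most 50 mm and 8.59 degrees, less where a joint would pass 70% of its speed; a pose out of reach is approached as far as the arm can. A call with a gripper value outside its range is refused whole. The fingers move at their own pace and stop on an object; "squeeze" is the grip in N (left out, the last holds). Time passes only in rows, so rows that do not move let the fingers close. It gives the time, the measured TCP pose, the force and the opening at its end, in the units of the state.
- robot.read_state(): the state, without advancing time (a new reading comes with each control period).
- robot.read_camera(name): name is "scene" or "top" or "wrist"; returns a dict with "frame" (420x560x3 uint8, blue, green, red), "fx", "fy", "cx", "cy" (pixels), "R" (3x3) and "t" (3): a world point X has camera coordinates R X + t. Camera axes: x right, y down, z forward; pixel columns grow to the right and rows downward; lengths in m; the calibration is good to about 2 mm. A picture is of the moment at which its call begins. There is no depth.
- robot.close_job(): hands the job in, once; it reports no verdict.
The state is a dict: "t": time; "q": joint angles; "dq": joint speeds; "joint_torque": joint torques, N m; "tool_pos": TCP position; "orientation": TCP orientation; "force": force on the tool from outside, world axes, zero at the start; "wrist_torque": the same for the moment, N m; "opening": finger opening in m.
Only numpy, scipy, OpenCV 4.12 (cv2) and the standard library are available. Lean on these libraries where they do the work, as an engineer would, in place of code of your own. Each camera call takes 0.05 s, during which the arm holds its last target.

### The job

Index the fret-slotting jig for the next cut: push its handwheel down against the spring until you feel it bottom, turn it until the pointer on its rim stands in line with the steel index fin at the jig's far side, then let it rise fully so that it locks there. The wheel cannot turn until it is pushed down: be gentle, lean on the bottom stop only lightly and never wrench the wheel against its lock, and leave the other things on the bench where they are.

Things in the scene. Friction and masses are not known exactly. Their poses are not given: they have to be found in the camera images.
- jig: fret-slotting jig, fixed: base plate 270 x 420 x 8, grey housing 165 x 150, top 60 above the bench, handwheel over it; along its far side a wooden bed (blank's top 38 above the bench) with two saw guides (70 high, 125 left of centre). Origin on the wheel's axis at bench level; x to the index fin (away from the robot, within 0.3 rad), y left, z up
- lock (a point): point on the wheel's axis at the housing's top, 60 above the bench, axes as the jig's. The lock is inside: the wheel turns freely only in the last 1.5 mm of its downward travel. That travel is 5 to 17 mm, differs each time, cannot be seen and must be felt: at its end a hard stop, where the force climbs steeply. Over 18 N between wheel and lock or stop (beyond the spring) damages it
- index_wheel: handwheel: dark steel ring 120 across, 12 thick (81 to 93 above the bench when up), three spokes, hub 38 across (top 96 high). Turns about the jig's vertical axis. Origin on the axis at bench level when up, sinks with it; x to the pointer, z up. A spring holds it up: about 5.5 N (within 1 N) at the top, plus 0.3 N per mm pushed (6 to 12 N just above the stop)
- pointer (a point): tip of the small steel pointer on the wheel's rim, 70 from the axis, 87 above the bench when up; axes as the wheel's. It starts 42 to 86 degrees left of the fin (counter-clockwise from above), so turn clockwise. Pushed down, the wheel turns from 34 degrees past the fin to 91 before it, friction under 0.15 N m
- mark (a point): where the pointer tip belongs: 4 mm short of the upright steel index fin (3 thick, top 96 above the bench), on the line from axis to fin, 70 from the axis, 87 high; axes as the jig's. Let up, the wheel locks and rises fully with the pointer within about 2 degrees of the fin; also 20 degrees either side of it (wrong places) or where it started; elsewhere it stays down
- grip (a point): centre of the black plastic grip bar on the hub, on the wheel's axis, 118 above the bench when up. The bar is 64 long (along the wheel's x, towards the pointer), 20 wide, 42 tall; its top is 19 above this point, the hub's top 22 below it. Axes as the wheel's
- sanding_block: cork sanding block 85 x 45 x 35, lying on the jig's base plate left of the housing; origin at its underside; leave it alone
- screwdriver: wood-handled screwdriver 160 long lying on the base plate right of the housing; leave it alone
- glue: white bottle, 56 diameter, 130 tall, standing on the bench; leave it alone
- brush: brush 170 long lying on the bench; leave it alone
- offcut: wood offcut 140 x 50 x 30 on the bench; leave it alone
- mug: white mug, 76 diameter, 90 tall; leave it alone
- jar: amber jar, 64 diameter, 80 tall; leave it alone

How it is judged:
By the outcome, as a careful person would: the job done as asked, in the order asked, and still so for the second after the job is handed in, with the robot touching nothing.
It also fails if it takes over 48 s, if anything falls off the work surface, if the arm or the gripper's body presses on something with over 40 N, if the wrist force passes 120 N, or if a joint passes its speed limit or range.

## Working session

There is one attempt and no reset: what is moved stays moved. The work goes in short steps, Python scripts to look and compute and a tool call to move; the robot and the scene stay as the last step left them, time stands still between calls to the robot, and variables do not carry over. Pictures are saved under pics/ and viewed, and the job is handed in when it is done.

Besides the shell and the picture viewer there is one more tool, called as name(argument=value, ...) on one line, values as JSON. step_arm: Moves the arm, as the interface text tells. Its arguments: {"type":"object","properties":{"targets":{"type":"array"},"squeeze":{"type":"number"}},"required":["targets"]}

```bash
mkdir -p pics; ls
cat > h.py <<'E'
import numpy as np,cv2
from plant import robot
def ray(c,u,v,z):
    R=np.array(c['R']);t=np.array(c['t']);o=-R.T@t
    d=R.T@np.array([(u-c['cx'])/c['fx'],(v-c['cy'])/c['fy'],1]);return o+d*(z-o[2])/d[2]
def proj(c,X):
    p=np.array(c['R'])@np.array(X)+np.array(c['t']);return c['fx']*p[0]/p[2]+c['cx'],c['fy']*p[1]/p[2]+c['cy']
E
python3 - <<'E'
from h import *
import pickle
for n in ['top','scene']:
    c=robot.read_camera(n);cv2.imwrite(f'pics/{n}0.png',c['frame']);pickle.dump(c,open(f'{n}0.pkl','wb'))
    print(n,c['fx'],np.array(c['R']),c['t'])
print(robot.read_state())
E
```

```text
pics
top 533.9763274242647 [[ 1.71299225e-02 -9.99849557e-01  2.72572475e-03]
 [-9.94736118e-01 -1.73176447e-02 -1.00995818e-01]
 [ 1.01027827e-01 -9.81326331e-04 -9.94883116e-01]] [-0.00680664  0.52122472  1.63459621]
scene 446.9814732675532 [[-0.19075058  0.98162096 -0.00587459]
 [ 0.60940722  0.11372539 -0.78465876]
 [-0.7695694  -0.15325413 -0.61990008]] [ 0.05694521 -0.24260553  1.97307721]
{'t': 0.1, 'q': array([-1.19737733e+00,  1.31070375e-01,  1.48915380e+00, -4.14857755e-06,
        1.52303075e+00, -8.54105813e-02]), 'dq': array([-0.00140312, -0.0018995 , -0.00041229, -0.00016316, -0.00046116,
        0.0007423 ]), 'joint_torque': array([ 1.39619009e-03, -5.61339104e+01, -4.93098092e+01,  7.70806661e-02,
        2.90827226e-02, -6.61963463e-05]), 'tool_pos': array([ 0.26557166, -0.53747514,  0.23171057]), 'orientation': array([-3.05768032e+00, -7.14048651e-01,  3.80952609e-04]), 'force': array([ 0.14700381, -0.25543969,  0.00613148]), 'wrist_torque': array([0.0257556 , 0.03512378, 0.03735545]), 'opening': 0.0932700236488619}
```

View pics/top0.png

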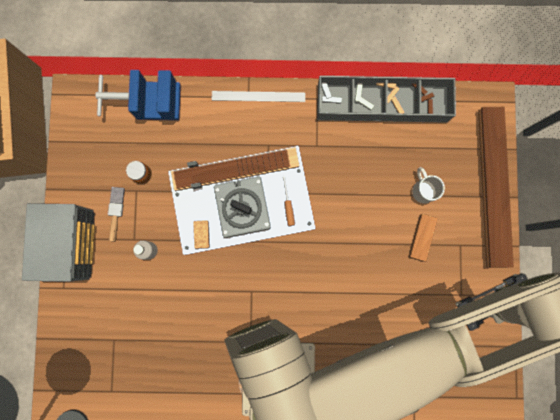

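View pics/scene0.png

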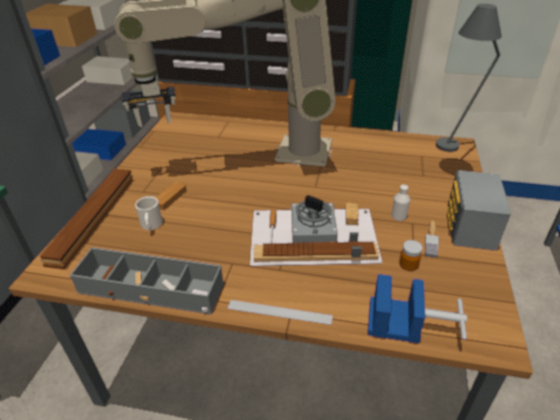

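Run:
```python
from h import *
import pickle
c=pickle.load(open('top0.pkl','rb'))
f=c['frame'][165:260,190:290];cv2.imwrite('pics/tc.png',cv2.resize(f,(800,760)[:2],interpolation=cv2.INTER_CUBIC)[:600])
for n,p in dict(grip=(240,208,.137),c=(241,209,.09)).items(): print(n,ray(c,*p))
# housing corners at z .06
```

```text
grip [0.50663489 0.11943562 0.137     ]
c [0.50835234 0.11989687 0.09      ]
```

View pics/tc.png

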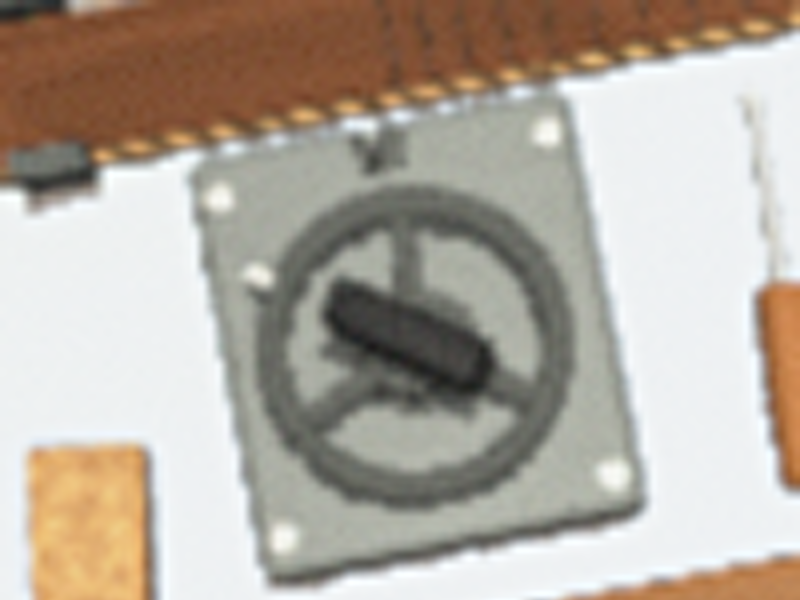

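Run:
```python
from h import *
import pickle
c=pickle.load(open('top0.pkl','rb'))
g=lambda u,v,z: ray(c,190+u/8,165+v/8,z)
ctr=g(416,345,.087);p=g(258,275,.087);fin=g(372,150,.09)
print(ctr,p,fin,np.linalg.norm(p-ctr))
a=lambda d:np.degrees(np.arctan2(d[1],d[0]))
print('pointer',a(p-ctr),'fin',a(fin-ctr),np.linalg.norm((fin-ctr)[:2]))
g1=g(340,300,.137);g2=g(485,370,.137);print('grip',(g1+g2)/2,a(g1-g2))
print('edges',a(g(195,170,.06)-g(268,580,.06)),a(g(565,95,.06)-g(640,490,.06)))
s=[g(218,197,.06),g(547,131,.06),g(613,475,.06),g(283,537,.06)];print('screws ctr',np.mean(s,0),a(s[0]-s[3]),a(s[1]-s[2]),a(s[0]-s[1])-90)
w=robot.read_camera('wrist');st=robot.read_state()
from scipy.spatial.transform import Rotation as Ro
T=Ro.from_rotvec(st['orientation']).as_matrix();R=np.array(w['R']);o=-R.T@w['t']
print('cam in tool',T.T@(o-st['tool_pos']),'axes',(T.T@R.T).round(3),w['fx']);print(T.round(3))
```

```text
[0.51133008 0.1171862  0.087     ] [0.53667636 0.17706507 0.087     ] [0.58431054 0.13528229 0.09      ] 0.0650223999587415
pointer 67.05742234695856 fin 13.926073439048105 0.07519053678349043
grip [0.51000401 0.11500469 0.137     ] 65.1827790966678
edges 11.67624571121579 11.824385453734719
screws ctr [0.5181051  0.11949063 0.06      ] 12.370905304036178 11.96532381954311 12.470522020288698
cam in tool [ 0.07860662 -0.00041629 -0.15333426] axes [[-0.    -0.959 -0.284]
 [ 1.     0.    -0.   ]
 [ 0.    -0.284  0.959]] 345.9892224854806
[[ 0.897  0.443 -0.001]
 [ 0.443 -0.897  0.001]
 [ 0.    -0.001 -1.   ]]
```

step_arm(targets=[{"tx": 32, "ty": -30, "tz": -1}, {"tx": 32, "ty": -30, "tz": -1}, {"tx": 32, "ty": -30, "tz": -1}, {"tx": 32, "ty": -30, "tz": -1}, {"tx": 32, "ty": -30, "tz": -1}, {"tx": 32, "ty": -30, "tz": -1}, {"tx": 32, "ty": -30, "tz": -1}, {"tx": 32, "ty": -30, "tz": -1}, {"tx": 32, "ty": -30, "tz": -1}, {"tx": 32, "ty": -30, "tz": -1}, {"tx": 32, "ty": -30, "tz": -1}, {"tx": 32, "ty": -30, "tz": -1}, {"tx": 32, "ty": -30, "tz": -1}, {"tx": 32, "ty": -30, "tz": -1}, {"tx": 32, "ty": -30, "tz": -1}, {"tx": 32, "ty": -30, "tz": -1}, {"az": -0.14}, {"az": -0.14}, {"az": -0.14}, {"az": -0.14}])

```text
schema error: expected keys tx, ty, tz, ax, ay, az, grip
```

step_arm(targets=[{"az": -0.13}, {"az": 0}, {"az": 0}])

```text
schema error: expected keys tx, ty, tz, ax, ay, az, grip
```

Run:
```python
from h import *
import pickle
from scipy.spatial.transform import Rotation as Ro
c=robot.read_camera('wrist');s=robot.read_state();c['s']=s;pickle.dump(c,open('w1.pkl','wb'))
T=Ro.from_rotvec(s['orientation']).as_matrix()
print(s['t'],s['tool_pos'],T.round(4),np.degrees(np.arctan2(T[1,0],T[0,0])),s['force'],s['wrist_torque'],s['q'])
cv2.imwrite('pics/w1.png',cv2.resize(c['frame'],(800,600),interpolation=cv2.INTER_CUBIC))
```

```text
0.2 [ 0.26560486 -0.53762515  0.23199163] [[ 8.966e-01  4.428e-01 -4.000e-04]
 [ 4.429e-01 -8.966e-01  1.100e-03]
 [ 1.000e-04 -1.200e-03 -1.000e+00]] 26.285871772116394 [ 0.65952562 -0.13984916 -0.51091842] [-0.00529935 -0.06221444 -0.02897438] [-1.19741542e+00  1.30864630e-01  1.48886583e+00 -7.03126993e-06
  1.52302561e+00 -8.53938192e-02]
```

View pics/w1.png

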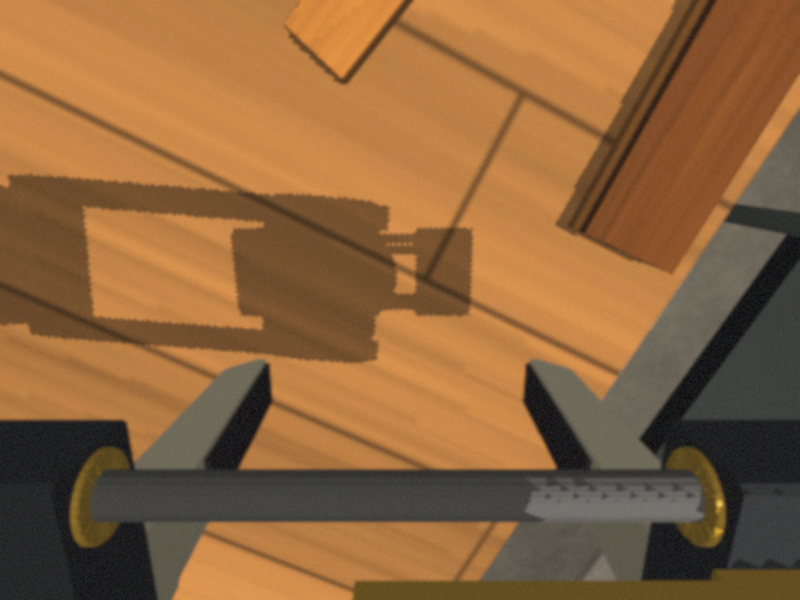

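All seven keys are needed in every row, so the move was refused and nothing moved. I'll resend it.

step_arm(targets=[{"tx": 32, "ty": -30, "tz": -1, "ax": 0, "ay": 0, "az": 0, "grip": 0}, {"tx": 32, "ty": -30, "tz": -1, "ax": 0, "ay": 0, "az": 0, "grip": 0}, {"tx": 32, "ty": -30, "tz": -1, "ax": 0, "ay": 0, "az": 0, "grip": 0}, {"tx": 32, "ty": -30, "tz": -1, "ax": 0, "ay": 0, "az": 0, "grip": 0}, {"tx": 32, "ty": -30, "tz": -1, "ax": 0, "ay": 0, "az": 0, "grip": 0}, {"tx": 32, "ty": -30, "tz": -1, "ax": 0, "ay": 0, "az": 0, "grip": 0}, {"tx": 32, "ty": -30, "tz": -1, "ax": 0, "ay": 0, "az": 0, "grip": 0}, {"tx": 32, "ty": -30, "tz": -1, "ax": 0, "ay": 0, "az": 0, "grip": 0}, {"tx": 32, "ty": -30, "tz": -1, "ax": 0, "ay": 0, "az": 0, "grip": 0}, {"tx": 32, "ty": -30, "tz": -1, "ax": 0, "ay": 0, "az": 0, "grip": 0}, {"tx": 32, "ty": -30, "tz": -1, "ax": 0, "ay": 0, "az": 0, "grip": 0}, {"tx": 32, "ty": -30, "tz": -1, "ax": 0, "ay": 0, "az": 0, "grip": 0}, {"tx": 32, "ty": -30, "tz": -1, "ax": 0, "ay": 0, "az": 0, "grip": 0}, {"tx": 32, "ty": -30, "tz": -1, "ax": 0, "ay": 0, "az": 0, "grip": 0}, {"tx": 32, "ty": -30, "tz": -1, "ax": 0, "ay": 0, "az": 0, "grip": 0}, {"tx": 32, "ty": -30, "tz": -1, "ax": 0, "ay": 0, "az": 0, "grip": 0}, {"tx": 0, "ty": 0, "tz": 0, "ax": 0, "ay": 0, "az": -0.14, "grip": 0}, {"tx": 0, "ty": 0, "tz": 0, "ax": 0, "ay": 0, "az": -0.14, "grip": 0}, {"tx": 0, "ty": 0, "tz": 0, "ax": 0, "ay": 0, "az": -0.14, "grip": 0}, {"tx": 0, "ty": 0, "tz": 0, "ax": 0, "ay": 0, "az": -0.14, "grip": 0}])

```text
t: 2.2
tool_pos: [0.512, 0.1194, 0.2483]
orientation: [-2.738, -1.54, 0.001]
force: [0.2, -0.2, 0.0]
opening: 0.0931
```

step_arm(targets=[{"tx": 0, "ty": 0, "tz": 0, "ax": 0, "ay": 0, "az": -0.13, "grip": 0}, {"tx": 0, "ty": 0, "tz": 0, "ax": 0, "ay": 0, "az": 0, "grip": 0}, {"tx": 0, "ty": 0, "tz": 0, "ax": 0, "ay": 0, "az": 0, "grip": 0}])

```text
t: 2.5
tool_pos: [0.5121, 0.1191, 0.2485]
orientation: [-2.641, -1.702, 0.0]
force: [0.7, 0.0, -0.3]
opening: 0.093
```

```bash
cat > look.py <<'E'
from h import *
import pickle,sys
from scipy.spatial.transform import Rotation as Ro
n=sys.argv[1]
c=robot.read_camera('wrist');s=robot.read_state();c['s']=s;pickle.dump(c,open(n+'.pkl','wb'))
T=Ro.from_rotvec(s['orientation']).as_matrix()
print(s['t'],s['tool_pos'],T.round(4),np.degrees(np.arctan2(T[1,0],T[0,0])),s['force'],s['wrist_torque'],s['q'])
cv2.imwrite('pics/%s.png'%n,cv2.resize(c['frame'],(800,600),interpolation=cv2.INTER_CUBIC))
E
python3 look.py w2
```

```text
2.55 [0.51215799 0.11914843 0.24853216] [[ 4.130e-01  9.107e-01 -2.000e-04]
 [ 9.107e-01 -4.130e-01  0.000e+00]
 [-1.000e-04 -2.000e-04 -1.000e+00]] 65.60568728303254 [ 0.08174978 -0.04956672  0.86343618] [-0.08306125 -0.06118213 -0.00368184] [ 1.31032821e-01 -7.71754752e-02  1.67061195e+00  2.58633785e-05
  1.54835218e+00  5.56793321e-01]
```

View pics/w2.png

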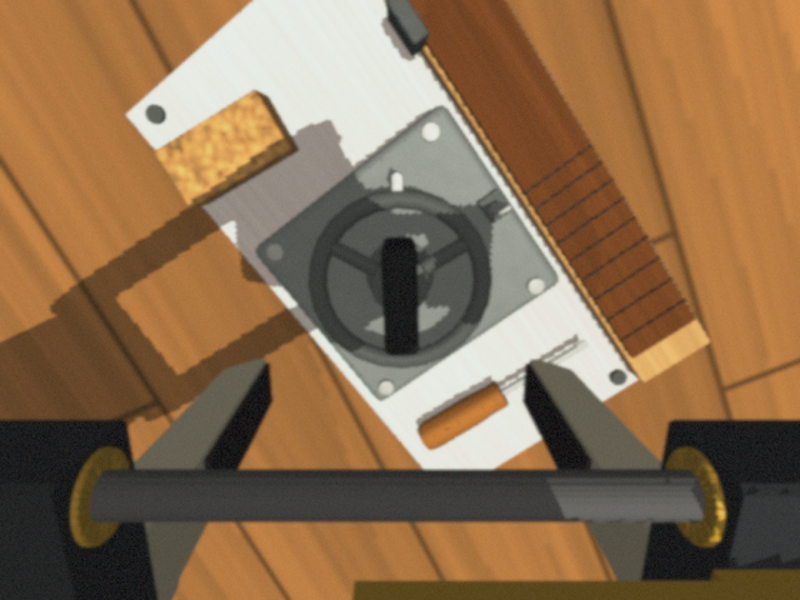

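Run:
```python
import cv2,pickle
f=pickle.load(open('w2.pkl','rb'))['frame']
cv2.imwrite('pics/w2c.png',cv2.resize(f[110:260,200:400],(800,600),interpolation=cv2.INTER_CUBIC))
```

```text
(no output)
```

View pics/w2c.png

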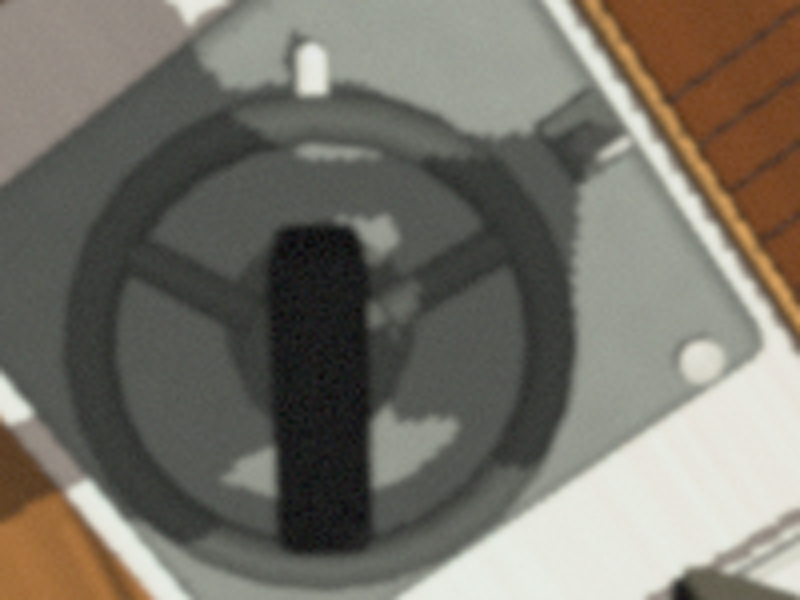

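Run:
```python
from h import *
import pickle
c=pickle.load(open('w2.pkl','rb'))
g=lambda u,v,z: ray(c,200+u/4,110+v/4,z)
h=lambda u,v,z: ray(c,u*.7,v*.7,z)
a=lambda d:np.degrees(np.arctan2(d[1],d[0]))
s=[h(275,252,.06),h(431,131,.06),h(537,286,.06),h(387,387,.06)]
print('screw ctr',np.mean(s,0),[np.linalg.norm(s[i]-s[i-1]).round(4) for i in range(4)],a(s[1]-s[0]),a(s[2]-s[3]),a(s[1]-s[2])-90,a(s[0]-s[3])-90)
# plate edge/ bed edge direction
print('bed edge',a(g(560,0,.038)-g(795,320,.038))-90, )
top=g(320,85,.087);bot=g(320,588,.087);l=g(65,340,.087);r=g(577,340,.087)
print(top,bot,l,r,np.linalg.norm(l-r),np.linalg.norm(top-bot),'ctr',(l+r)/2,(top+bot)/2)
t=g(312,42,.087);rt=g(312,95,.087);print('ptr',t,a(t-rt),a(t-(l+r)/2),np.linalg.norm(t-(l+r)/2))
tp=(g(315,230,.137)+g(325,548,.137))/2;print('grip',tp,a(g(315,230,.137)-g(325,548,.137)),np.linalg.norm(g(315,230,.137)-g(325,548,.137)))
```

```text
screw ctr [0.5193372  0.11926697 0.06      ] [np.float64(0.1297), np.float64(0.1341), np.float64(0.1304), np.float64(0.1336)] 12.227890986101922 11.943934696734866 12.204872636284136 12.440485279231908
bed edge 14.838150697795953
[0.53820898 0.17403783 0.087     ] [0.48835322 0.06369855 0.087     ] [0.45995173 0.14568881 0.087     ] [0.56900147 0.09617951 0.087     ] 0.11976233292912104 0.12107994498959153 ctr [0.5144766  0.12093416 0.087     ] [0.5132811  0.11886819 0.087     ]
ptr [0.54040526 0.18317384 0.087     ] 65.59033590756212 67.38369785817466 0.06742457416678133
grip [0.51442433 0.12206069 0.137     ] 67.41900745876981 0.06577298769205261
```

```bash
cat > ov.py <<'E'
from h import *
import pickle,sys
def overlay(pk,x,y,jy,py,dz,out,box,sc,fin=(.074,.10),off=(0,0)):
    c=pickle.load(open(pk,'rb'));u0,v0,u1,v1=box
    im=cv2.resize(c['frame'][v0:v1,u0:u1],None,fx=sc,fy=sc,interpolation=cv2.INTER_CUBIC)
    P=lambda X:tuple(int(round(k)) for k in ((proj(c,X)[0]-u0+off[0])*sc,(proj(c,X)[1]-v0+off[1])*sc))
    def pt(r,t,ang,z): 
        a=np.radians(ang);return (x+r*np.cos(a)-t*np.sin(a),y+r*np.sin(a)+t*np.cos(a),z)
    def poly(L,col,cl=True): cv2.polylines(im,[np.array([P(q) for q in L],np.int32)],cl,col,1)
    for r,z in((.06,.093),(.048,.093),(.019,.096)): poly([pt(r,0,k,z-dz) for k in range(0,360,4)],(0,255,255))
    poly([pt(i,j,py,.137-dz) for i,j in((.032,.01),(.032,-.01),(-.032,-.01),(-.032,.01))],(0,255,0))
    poly([pt(.05,0,py,.087-dz),pt(.07,0,py,.087-dz)],(0,0,255),False)
    poly([pt(i,j,jy,.096) for i,j in((fin[0],.0015),(fin[1],.0015),(fin[1],-.0015),(fin[0],-.0015))],(255,0,255))
    poly([pt(fin[0],0,jy,.096),pt(fin[0],0,jy,.06)],(255,0,255),False)
    poly([pt(0,0,jy,.06),pt(.074,0,jy,.06)],(255,255,0),False)
    cv2.imwrite(out,im)
E
python3 -c "
from ov import *
overlay('w2.pkl',.5137,.1200,12.2,66.8,0,'pics/o1.png',(200,110,400,260),4,(.074,.09))"
```

```text
(no output)
```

View pics/o1.png

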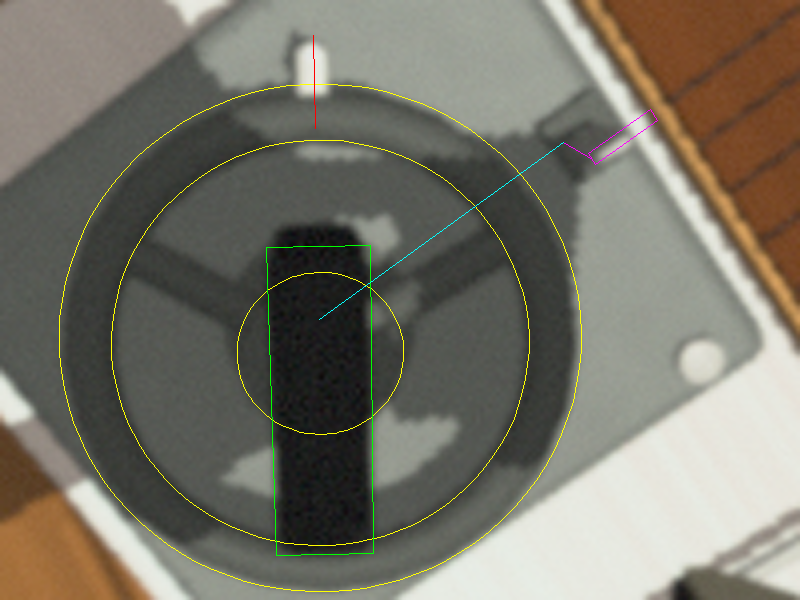

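step_arm(targets=[{"tx": 1.4, "ty": 1.0, "tz": 10, "ax": 0, "ay": 0, "az": -0.021, "grip": 110}, {"tx": 0, "ty": 0, "tz": 20, "ax": 0, "ay": 0, "az": 0, "grip": 110}, {"tx": 0, "ty": 0, "tz": 20, "ax": 0, "ay": 0, "az": 0, "grip": 110}, {"tx": 0, "ty": 0, "tz": 20, "ax": 0, "ay": 0, "az": 0, "grip": 110}, {"tx": 0, "ty": 0, "tz": 20, "ax": 0, "ay": 0, "az": 0, "grip": 110}, {"tx": 0, "ty": 0, "tz": 20, "ax": 0, "ay": 0, "az": 0, "grip": 110}, {"tx": 0, "ty": 0, "tz": 12, "ax": 0, "ay": 0, "az": 0, "grip": 110}, {"tx": 0, "ty": 0, "tz": 7, "ax": 0, "ay": 0, "az": 0, "grip": 110}, {"tx": 0, "ty": 0, "tz": 4, "ax": 0, "ay": 0, "az": 0, "grip": 110}, {"tx": 0, "ty": 0, "tz": 0, "ax": 0, "ay": 0, "az": 0, "grip": 110}, {"tx": 0, "ty": 0, "tz": 0, "ax": 0, "ay": 0, "az": 0, "grip": 110}])

```text
t: 3.65
tool_pos: [0.5143, 0.1201, 0.1165]
orientation: [2.619, 1.734, 0.002]
force: [-0.2, 0.2, -0.3]
opening: 0.0525
```

```bash
python3 look.py w3
```

```text
3.7 [0.51441947 0.12011226 0.11665119] [[ 3.904e-01  9.206e-01  1.700e-03]
 [ 9.206e-01 -3.904e-01  2.000e-04]
 [ 8.000e-04  1.500e-03 -1.000e+00]] 67.0208479645511 [-0.1555937   0.03347367 -1.31926108] [-0.08317551 -0.02157173 -0.00524229] [ 1.32327771e-01  2.23586511e-02  1.81848139e+00 -3.23305907e-05
  1.29908262e+00  5.33398882e-01]
```

View pics/w3.png

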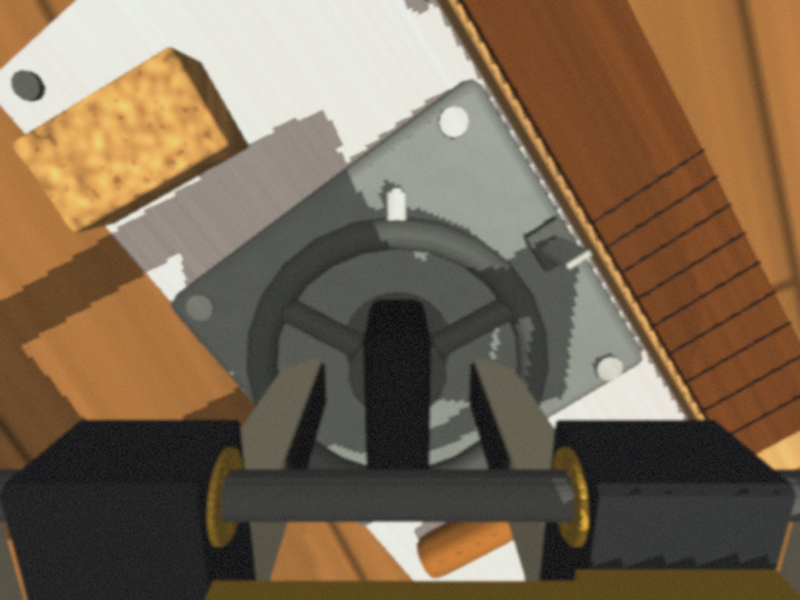

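step_arm(targets=[{"tx": 0, "ty": 0, "tz": 0, "ax": 0, "ay": 0, "az": 0, "grip": 255}, {"tx": 0, "ty": 0, "tz": 0, "ax": 0, "ay": 0, "az": 0, "grip": 255}, {"tx": 0, "ty": 0, "tz": 0, "ax": 0, "ay": 0, "az": 0, "grip": 255}, {"tx": 0, "ty": 0, "tz": 0, "ax": 0, "ay": 0, "az": 0, "grip": 255}, {"tx": 0, "ty": 0, "tz": 0, "ax": 0, "ay": 0, "az": 0, "grip": 255}, {"tx": 0, "ty": 0, "tz": 0, "ax": 0, "ay": 0, "az": 0, "grip": 255}, {"tx": 0, "ty": 0, "tz": 0, "ax": 0, "ay": 0, "az": 0, "grip": 255}], squeeze=40)

```text
t: 4.4
tool_pos: [0.5139, 0.1199, 0.1157]
orientation: [2.619, 1.734, 0.001]
force: [1.6, -0.5, -0.1]
opening: 0.0197
```

```bash
cat > st.py <<'E'
from h import *
from scipy.spatial.transform import Rotation as Ro
s=robot.read_state();T=Ro.from_rotvec(s['orientation']).as_matrix()
print(s['t'],'pos',s['tool_pos'].round(5),'yaw',np.degrees(np.arctan2(T[1,0],T[0,0])).round(2),'z',T[:,2].round(4),'F',s['force'].round(2),'M',s['wrist_torque'].round(3),s['opening'])
E
python3 st.py;python3 st.py
```

```text
4.4 pos [0.51395 0.11994 0.11571] yaw 67.02 z [ 5.e-04 -1.e-04 -1.e+00] F [ 1.62 -0.48 -0.1 ] M [-0.139 -0.438  0.119] 0.01970999093284643
4.4 pos [0.51395 0.11994 0.11571] yaw 67.02 z [ 5.e-04 -1.e-04 -1.e+00] F [ 1.62 -0.48 -0.1 ] M [-0.139 -0.438  0.119] 0.01970999093284643
```

step_arm(targets=[{"tx": 0, "ty": 0, "tz": 1, "ax": 0, "ay": 0, "az": 0, "grip": 255}, {"tx": 0, "ty": 0, "tz": 1, "ax": 0, "ay": 0, "az": 0, "grip": 255}, {"tx": 0, "ty": 0, "tz": 0, "ax": 0, "ay": 0, "az": 0, "grip": 255}])

```text
t: 4.7
tool_pos: [0.5141, 0.12, 0.1143]
orientation: [2.619, 1.734, 0.001]
force: [-1.3, -1.0, 5.7]
opening: 0.0199
```

```bash
python3 st.py
```

```text
4.7 pos [0.51407 0.11998 0.1143 ] yaw 67.02 z [ 8.e-04 -1.e-04 -1.e+00] F [-1.32 -0.98  5.66] M [-0.283  0.15  -0.037] 0.019896079700831217
```

step_arm(targets=[{"tx": 0, "ty": 0, "tz": 1, "ax": 0, "ay": 0, "az": 0, "grip": 255}, {"tx": 0, "ty": 0, "tz": 0, "ax": 0, "ay": 0, "az": 0, "grip": 255}])

```text
t: 4.9
tool_pos: [0.5141, 0.12, 0.1134]
orientation: [2.619, 1.734, 0.001]
force: [-1.6, -0.6, 4.9]
opening: 0.0196
```

```bash
python3 st.py
```

```text
4.9 pos [0.51408 0.12001 0.11339] yaw 67.02 z [ 8.e-04 -0.e+00 -1.e+00] F [-1.58 -0.62  4.86] M [-0.305  0.248  0.   ] 0.019605132703534617
```

step_arm(targets=[{"tx": 0, "ty": 0, "tz": 0.5, "ax": 0, "ay": 0, "az": 0, "grip": 255}, {"tx": 0, "ty": 0, "tz": 0.5, "ax": 0, "ay": 0, "az": 0, "grip": 255}])

```text
t: 5.1
tool_pos: [0.5141, 0.12, 0.1125]
orientation: [2.619, 1.734, 0.001]
force: [-1.2, -1.9, 6.3]
opening: 0.0195
```

step_arm(targets=[{"tx": 0, "ty": 0, "tz": 0.5, "ax": 0, "ay": 0, "az": 0, "grip": 255}, {"tx": 0, "ty": 0, "tz": 0.5, "ax": 0, "ay": 0, "az": 0, "grip": 255}])

```text
t: 5.3
tool_pos: [0.5141, 0.12, 0.1115]
orientation: [2.619, 1.734, 0.001]
force: [-0.9, -0.9, 6.8]
opening: 0.0198
```

```bash
python3 st.py
```

```text
5.3 pos [0.51409 0.12002 0.11153] yaw 67.02 z [ 8.e-04 -0.e+00 -1.e+00] F [-0.94 -0.86  6.84] M [-0.292  0.299  0.042] 0.019847175807109093
```

step_arm(targets=[{"tx": 0, "ty": 0, "tz": 0.5, "ax": 0, "ay": 0, "az": 0, "grip": 255}, {"tx": 0, "ty": 0, "tz": 0.4, "ax": 0, "ay": 0, "az": 0, "grip": 255}])

```text
t: 5.5
tool_pos: [0.5141, 0.12, 0.1107]
orientation: [2.619, 1.734, 0.001]
force: [-0.2, -1.5, 8.4]
opening: 0.0199
```

step_arm(targets=[{"tx": 0, "ty": 0, "tz": 0.4, "ax": 0, "ay": 0, "az": 0, "grip": 255}, {"tx": 0, "ty": 0, "tz": 0.4, "ax": 0, "ay": 0, "az": 0, "grip": 255}])

```text
t: 5.7
tool_pos: [0.5141, 0.12, 0.1099]
orientation: [2.619, 1.734, 0.001]
force: [-1.6, -1.7, 7.4]
opening: 0.0199
```

step_arm(targets=[{"tx": 0, "ty": 0, "tz": 0.4, "ax": 0, "ay": 0, "az": 0, "grip": 255}, {"tx": 0, "ty": 0, "tz": 0.4, "ax": 0, "ay": 0, "az": 0, "grip": 255}])

```text
t: 5.9
tool_pos: [0.5142, 0.12, 0.1095]
orientation: [2.619, 1.734, 0.001]
force: [-3.1, -0.8, 12.1]
opening: 0.02
```

step_arm(targets=[{"tx": 0, "ty": 0, "tz": 0.4, "ax": 0, "ay": 0, "az": 0, "grip": 255}, {"tx": 0, "ty": 0, "tz": 0.4, "ax": 0, "ay": 0, "az": 0, "grip": 255}])

```text
t: 6.1
tool_pos: [0.5143, 0.1201, 0.1093]
orientation: [2.619, 1.734, 0.002]
force: [-5.9, -1.7, 17.8]
opening: 0.0197
```

step_arm(targets=[{"tx": 0, "ty": 0, "tz": -0.8, "ax": 0, "ay": 0, "az": 0, "grip": 255}, {"tx": 0, "ty": 0, "tz": 0, "ax": 0, "ay": 0, "az": 0, "grip": 255}])

```text
t: 6.3
tool_pos: [0.5142, 0.1201, 0.1096]
orientation: [2.619, 1.734, 0.001]
force: [-3.0, -0.2, 10.6]
opening: 0.0196
```

```bash
python3 st.py
```

```text
6.3 pos [0.51417 0.12006 0.10958] yaw 67.03 z [ 0.0011  0.     -1.    ] F [-2.99 -0.18 10.59] M [-0.348  0.694 -0.006] 0.019634337045752095
```

step_arm(targets=[{"tx": 0, "ty": 0, "tz": 0, "ax": 0, "ay": 0, "az": 0.01, "grip": 255}, {"tx": 0, "ty": 0, "tz": 0, "ax": 0, "ay": 0, "az": 0.01, "grip": 255}])

```text
t: 6.5
tool_pos: [0.5142, 0.1201, 0.1096]
orientation: [2.636, 1.708, 0.001]
force: [-2.9, -0.8, 10.6]
opening: 0.0201
```

```bash
python3 st.py
```

```text
6.5 pos [0.51418 0.12005 0.10955] yaw 65.86 z [ 0.0011  0.     -1.    ] F [-2.93 -0.82 10.58] M [-0.347  0.7    0.075] 0.020067539032679355
```

step_arm(targets=[{"tx": 0, "ty": 0, "tz": 0, "ax": 0, "ay": 0, "az": 0.03, "grip": 255}, {"tx": 0, "ty": 0, "tz": 0, "ax": 0, "ay": 0, "az": 0.05, "grip": 255}, {"tx": 0, "ty": 0, "tz": 0, "ax": 0, "ay": 0, "az": 0.05, "grip": 255}, {"tx": 0, "ty": 0, "tz": 0, "ax": 0, "ay": 0, "az": 0.05, "grip": 255}, {"tx": 0, "ty": 0, "tz": 0, "ax": 0, "ay": 0, "az": 0.03, "grip": 255}, {"tx": 0, "ty": 0, "tz": 0, "ax": 0, "ay": 0, "az": 0, "grip": 255}])

```text
t: 7.1
tool_pos: [0.5143, 0.12, 0.1096]
orientation: [2.801, 1.421, 0.002]
force: [-2.7, -2.5, 10.0]
opening: 0.0196
```

```bash
python3 look.py w4; python3 st.py
```

```text
7.15 [0.51427011 0.12000433 0.10956652] [[ 5.902e-01  8.072e-01  1.200e-03]
 [ 8.072e-01 -5.902e-01 -1.000e-04]
 [ 7.000e-04  1.000e-03 -1.000e+00]] 53.82707966076659 [-2.84360052 -1.19771578 10.3210094 ] [-0.38799952  0.62672527 -0.01604762] [ 1.32297971e-01  3.01091490e-02  1.82432851e+00 -2.37758073e-04
  1.28592831e+00  7.63701565e-01]
7.15 pos [0.51427 0.12    0.10957] yaw 53.83 z [ 1.2e-03 -1.0e-04 -1.0e+00] F [-2.84 -1.2  10.32] M [-0.388  0.627 -0.016] 0.019847334936629994
```

View pics/w4.png

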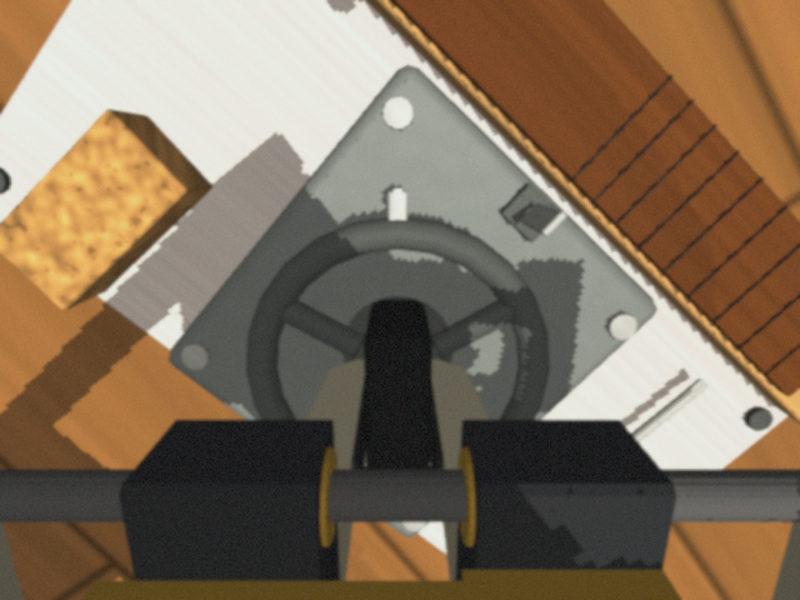

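step_arm(targets=[{"tx": 0, "ty": 0, "tz": 0, "ax": 0, "ay": 0, "az": 0.03, "grip": 255}, {"tx": 0, "ty": 0, "tz": 0, "ax": 0, "ay": 0, "az": 0.06, "grip": 255}, {"tx": 0, "ty": 0, "tz": 0, "ax": 0, "ay": 0, "az": 0.06, "grip": 255}, {"tx": 0, "ty": 0, "tz": 0, "ax": 0, "ay": 0, "az": 0.06, "grip": 255}, {"tx": 0, "ty": 0, "tz": 0, "ax": 0, "ay": 0, "az": 0.06, "grip": 255}, {"tx": 0, "ty": 0, "tz": 0, "ax": 0, "ay": 0, "az": 0.06, "grip": 255}])

```text
t: 7.75
tool_pos: [0.5144, 0.1199, 0.1096]
orientation: [2.997, 0.939, 0.002]
force: [-1.6, -1.1, 9.3]
opening: 0.0199
```

```bash
python3 st.py
```

```text
7.75 pos [0.51443 0.11992 0.1096 ] yaw 34.8 z [ 1.6e-03 -2.0e-04 -1.0e+00] F [-1.64 -1.13  9.32] M [-0.471  0.467  0.088] 0.019915524733203932
```

step_arm(targets=[{"tx": 0, "ty": 0, "tz": 0, "ax": 0, "ay": 0, "az": 0.06, "grip": 255}, {"tx": 0, "ty": 0, "tz": 0, "ax": 0, "ay": 0, "az": 0.06, "grip": 255}, {"tx": 0, "ty": 0, "tz": 0, "ax": 0, "ay": 0, "az": 0.06, "grip": 255}, {"tx": 0, "ty": 0, "tz": 0, "ax": 0, "ay": 0, "az": 0.06, "grip": 255}, {"tx": 0, "ty": 0, "tz": 0, "ax": 0, "ay": 0, "az": 0.06, "grip": 255}, {"tx": 0, "ty": 0, "tz": 0, "ax": 0, "ay": 0, "az": 0.03, "grip": 255}, {"tx": 0, "ty": 0, "tz": 0, "ax": 0, "ay": 0, "az": 0, "grip": 255}])

```text
t: 8.45
tool_pos: [0.5145, 0.1197, 0.1096]
orientation: [3.11, 0.436, 0.003]
force: [-2.4, -2.2, 10.0]
opening: 0.0196
```

```bash
python3 look.py w5; python3 st.py
```

```text
8.5 [0.51452478 0.11971887 0.10961551] [[ 9.612e-01  2.758e-01  1.800e-03]
 [ 2.758e-01 -9.612e-01 -5.000e-04]
 [ 1.600e-03  1.000e-03 -1.000e+00]] 16.00943900089634 [-2.01331725 -1.77265087  9.29409513] [-0.63244219  0.42153862 -0.03425122] [ 1.32055411e-01  3.01311687e-02  1.82421139e+00 -7.79748693e-04
  1.28554481e+00  1.42365388e+00]
8.5 pos [0.51452 0.11972 0.10962] yaw 16.01 z [ 1.8e-03 -5.0e-04 -1.0e+00] F [-2.01 -1.77  9.29] M [-0.632  0.422 -0.034] 0.019776207957816323
```

View pics/w5.png

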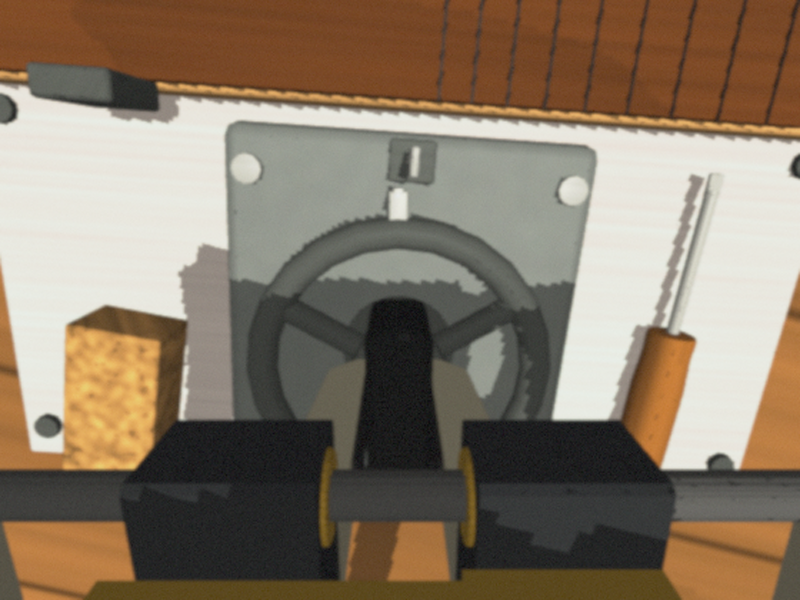

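Run:
```python
import cv2,pickle
f=pickle.load(open('w5.pkl','rb'))['frame']
cv2.imwrite('pics/w5c.png',cv2.resize(f[85:160,230:330],(800,600),interpolation=cv2.INTER_CUBIC))
```

```text
(no output)
```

View pics/w5c.png

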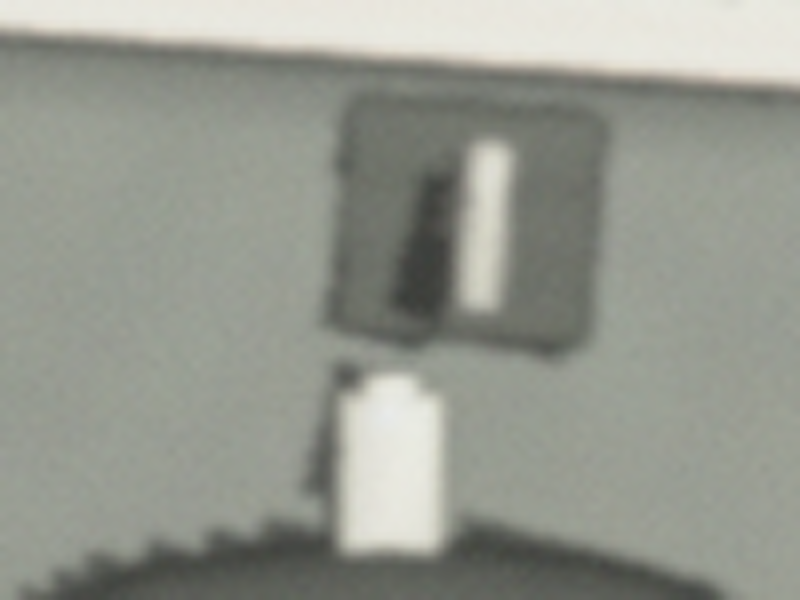

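Run:
```python
from h import *
import pickle
c=pickle.load(open('w5.pkl','rb'))
g=lambda u,v,z: ray(c,230+u/8,85+v/8,z)
h=lambda u,v,z: ray(c,u*.7,v*.7,z)
a=lambda d:np.degrees(np.arctan2(d[1],d[0]))
f1=g(481,305,.096);f2=g(490,145,.096);p=g(392,378,.0835);pb=g(392,552,.0835)
print(f1,f2,p,'fin dir',a(f2-f1),'ptr dir',a(p-pb))
for A in((.5137,.12),(.5145,.1197)):
    A=np.array(A);
    for q in(f1,f2,p):print(a(q[:2]-A),np.linalg.norm(q[:2]-A))
s1=h(246,168,.06);s2=h(574,191,.06);print('screws',a(s1-s2)-90)
```

```text
[0.58582345 0.13441074 0.096     ] [0.59452859 0.13645269 0.096     ] [0.57968858 0.13802302 0.0835    ] fin dir 13.201091436528648 ptr dir 16.004690849664463
11.299277805260104 0.07354904192434301
11.505395372614979 0.08248607012419723
15.276235774594303 0.06840556597019035
11.654056697049352 0.07282472446079048
11.823216163248619 0.08176324134674491
15.699457955512106 0.06771472175728924
screws 12.061472076309002
```

step_arm(targets=[{"tx": 0, "ty": 0, "tz": 0, "ax": 0, "ay": 0, "az": 0.03, "grip": 255}, {"tx": 0, "ty": 0, "tz": 0, "ax": 0, "ay": 0, "az": 0.03, "grip": 255}, {"tx": 0, "ty": 0, "tz": 0, "ax": 0, "ay": 0, "az": 0.009, "grip": 255}, {"tx": 0, "ty": 0, "tz": 0, "ax": 0, "ay": 0, "az": 0, "grip": 255}])

```text
t: 8.9
tool_pos: [0.5145, 0.1197, 0.1096]
orientation: [3.123, 0.33, 0.003]
force: [-1.2, -3.1, 9.7]
opening: 0.0196
```

```bash
python3 look.py w6; python3 st.py
python3 - <<'E'
import cv2,pickle
f=pickle.load(open('w6.pkl','rb'))['frame']
cv2.imwrite('pics/w6c.png',cv2.resize(f[85:160,230:330],(800,600),interpolation=cv2.INTER_CUBIC))
E
```

```text
8.95 [0.51452345 0.11970995 0.10960832] [[ 9.779e-01  2.091e-01  1.800e-03]
 [ 2.091e-01 -9.779e-01 -6.000e-04]
 [ 1.600e-03  9.000e-04 -1.000e+00]] 12.071462563462212 [-2.15884679 -2.88658909  9.48088708] [-0.70150518  0.45507635  0.04224061] [ 1.32081467e-01  3.01295842e-02  1.82422704e+00 -8.43892627e-04
  1.28552409e+00  1.49242859e+00]
8.95 pos [0.51452 0.11971 0.10961] yaw 12.07 z [ 1.8e-03 -6.0e-04 -1.0e+00] F [-2.16 -2.89  9.48] M [-0.702  0.455  0.042] 0.019901029601944127
```

View pics/w6c.png

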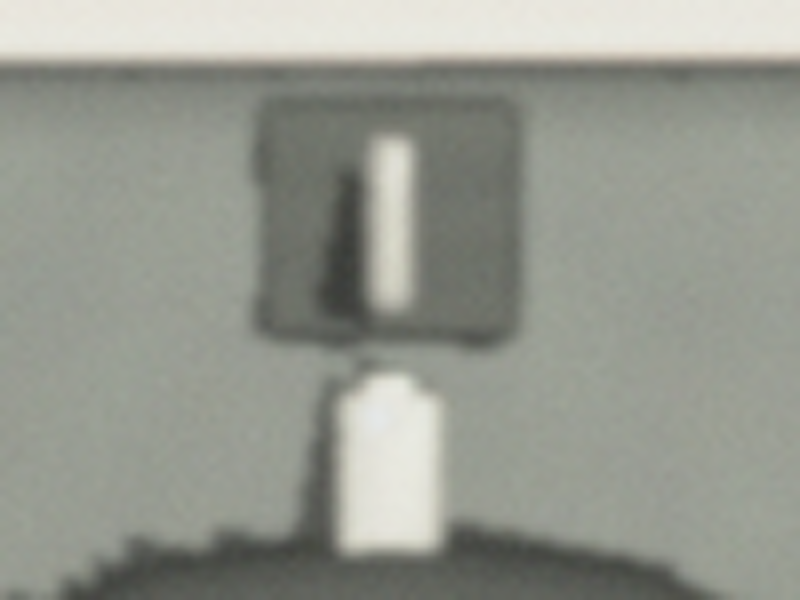

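step_arm(targets=[{"tx": 0, "ty": 0, "tz": -1, "ax": 0, "ay": 0, "az": 0, "grip": 255}, {"tx": 0, "ty": 0, "tz": -1, "ax": 0, "ay": 0, "az": 0, "grip": 255}, {"tx": 0, "ty": 0, "tz": -1, "ax": 0, "ay": 0, "az": 0, "grip": 255}, {"tx": 0, "ty": 0, "tz": 0, "ax": 0, "ay": 0, "az": 0, "grip": 255}])

```text
t: 9.35
tool_pos: [0.5144, 0.1197, 0.1123]
orientation: [3.123, 0.33, 0.002]
force: [-0.1, -2.0, 6.9]
opening: 0.0198
```

```bash
python3 st.py
```

```text
9.35 pos [0.51442 0.11969 0.11228] yaw 12.07 z [ 1.6e-03 -6.0e-04 -1.0e+00] F [-0.09 -1.99  6.86] M [-0.58   0.12   0.055] 0.019795923039627156
```

step_arm(targets=[{"tx": 0, "ty": 0, "tz": -1, "ax": 0, "ay": 0, "az": 0, "grip": 255}, {"tx": 0, "ty": 0, "tz": -1, "ax": 0, "ay": 0, "az": 0, "grip": 255}, {"tx": 0, "ty": 0, "tz": -1, "ax": 0, "ay": 0, "az": 0, "grip": 255}, {"tx": 0, "ty": 0, "tz": 0, "ax": 0, "ay": 0, "az": 0, "grip": 255}])

```text
t: 9.75
tool_pos: [0.5144, 0.1197, 0.1152]
orientation: [3.123, 0.33, 0.002]
force: [0.2, -2.8, 6.1]
opening: 0.0197
```

```bash
python3 st.py
```

```text
9.75 pos [0.51442 0.11966 0.1152 ] yaw 12.07 z [ 1.6e-03 -6.0e-04 -1.0e+00] F [ 0.22 -2.82  6.1 ] M [-0.577  0.074  0.028] 0.019743373361151888
```

step_arm(targets=[{"tx": 0, "ty": 0, "tz": -0.5, "ax": 0, "ay": 0, "az": 0, "grip": 255}, {"tx": 0, "ty": 0, "tz": -0.5, "ax": 0, "ay": 0, "az": 0, "grip": 255}, {"tx": 0, "ty": 0, "tz": 0, "ax": 0, "ay": 0, "az": 0, "grip": 255}])

```text
t: 10.05
tool_pos: [0.5143, 0.1197, 0.1157]
orientation: [3.123, 0.33, 0.002]
force: [1.5, -4.0, 4.9]
opening: 0.0198
```

```bash
python3 st.py
```

```text
10.05 pos [0.51431 0.11969 0.1157 ] yaw 12.07 z [ 1.4e-03 -5.0e-04 -1.0e+00] F [ 1.55 -3.95  4.94] M [-0.854 -0.428  0.059] 0.01980628778851143
```

step_arm(targets=[{"tx": 0, "ty": 0, "tz": -0.4, "ax": 0, "ay": 0, "az": 0, "grip": 255}, {"tx": 0, "ty": 0, "tz": 0, "ax": 0, "ay": 0, "az": 0, "grip": 255}])

```text
t: 10.25
tool_pos: [0.5141, 0.1198, 0.1157]
orientation: [3.124, 0.33, 0.001]
force: [3.7, -4.0, 2.1]
opening: 0.0201
```

```bash
python3 st.py
```

```text
10.25 pos [0.51413 0.11975 0.11568] yaw 12.07 z [ 1.e-03 -4.e-04 -1.e+00] F [ 3.7  -3.96  2.08] M [-0.965 -0.878  0.013] 0.020085978866036754
```

At the top: the height is back to its starting value and the vertical force is small. Next I open, partly so the fingers clear things, then retreat straight up.

step_arm(targets=[{"tx": 0, "ty": 0, "tz": 0, "ax": 0, "ay": 0, "az": 0, "grip": 120}, {"tx": 0, "ty": 0, "tz": 0, "ax": 0, "ay": 0, "az": 0, "grip": 120}, {"tx": 0, "ty": 0, "tz": 0, "ax": 0, "ay": 0, "az": 0, "grip": 120}, {"tx": 0, "ty": 0, "tz": 0, "ax": 0, "ay": 0, "az": 0, "grip": 120}, {"tx": 0, "ty": 0, "tz": -10, "ax": 0, "ay": 0, "az": 0, "grip": 120}, {"tx": 0, "ty": 0, "tz": -20, "ax": 0, "ay": 0, "az": 0, "grip": 120}, {"tx": 0, "ty": 0, "tz": -30, "ax": 0, "ay": 0, "az": 0, "grip": 120}, {"tx": 0, "ty": 0, "tz": -30, "ax": 0, "ay": 0, "az": 0, "grip": 120}, {"tx": 0, "ty": 0, "tz": -30, "ax": 0, "ay": 0, "az": 0, "grip": 120}, {"tx": 0, "ty": 0, "tz": -13, "ax": 0, "ay": 0, "az": 0, "grip": 120}, {"tx": 0, "ty": 0, "tz": 0, "ax": 0, "ay": 0, "az": 0, "grip": 120}, {"tx": 0, "ty": 0, "tz": 0, "ax": 0, "ay": 0, "az": 0, "grip": 120}])

```text
t: 11.45
tool_pos: [0.5133, 0.12, 0.2475]
orientation: [-3.124, -0.33, 0.002]
force: [0.0, 0.2, 0.3]
opening: 0.0494
```

```bash
python3 look.py w7; python3 -c "
from ov import *
c=pickle.load(open('w7.pkl','rb'));cv2.imwrite('pics/w7c.png',cv2.resize(c['frame'][100:250,180:380],(800,600),interpolation=cv2.INTER_CUBIC))
overlay('w7.pkl',.5139,.1200,12.1,12.1,0,'pics/o7.png',(180,100,380,250),4,(.074,.084))"
```

```text
11.5 [0.5129179  0.11991669 0.24670856] [[ 9.779e-01  2.092e-01 -2.500e-03]
 [ 2.092e-01 -9.779e-01 -3.000e-04]
 [-2.500e-03 -2.000e-04 -1.000e+00]] 12.075593868731254 [ 0.66597571 -0.32541628  0.22231099] [ 0.05904148  0.00738634 -0.04388246] [ 1.32293179e-01 -7.16316506e-02  1.66865117e+00  3.04850977e-05
  1.54711534e+00  1.49233016e+00]
```

View pics/w7c.png

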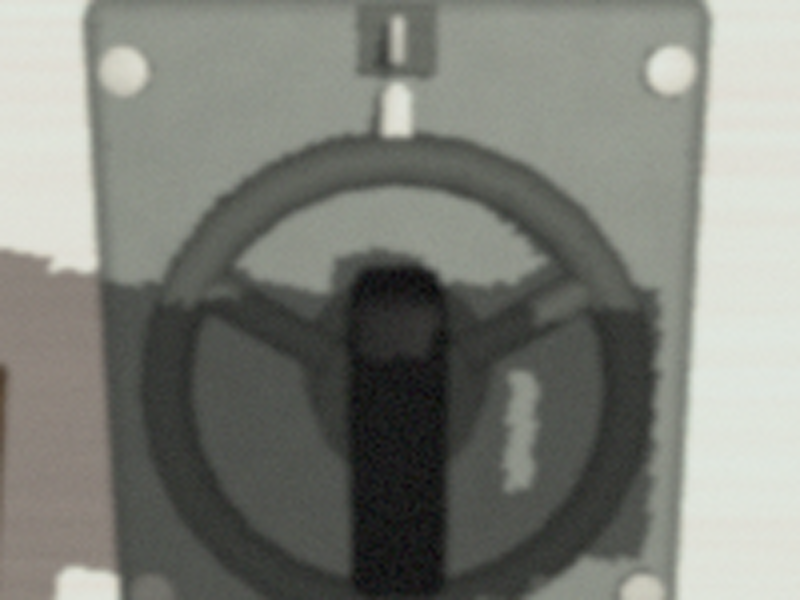

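View pics/o7.png

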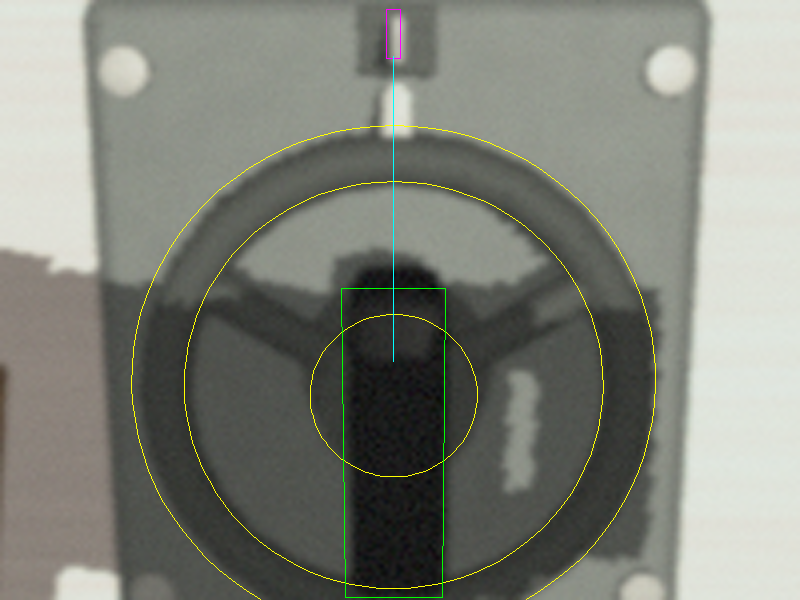

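step_arm(targets=[{"tx": 0, "ty": 0, "tz": -2, "ax": 0, "ay": 0, "az": 0, "grip": 0}, {"tx": 0, "ty": 0, "tz": 0, "ax": 0, "ay": 0, "az": 0, "grip": 0}, {"tx": 0, "ty": 0, "tz": 0, "ax": 0, "ay": 0, "az": 0, "grip": 0}, {"tx": 0, "ty": 0, "tz": 0, "ax": 0, "ay": 0, "az": 0, "grip": 0}, {"tx": 0, "ty": 0, "tz": 0, "ax": 0, "ay": 0, "az": 0, "grip": 0}])

```text
t: 12.0
tool_pos: [0.5136, 0.12, 0.2504]
orientation: [3.124, 0.33, -0.0]
force: [0.6, 0.6, -0.8]
opening: 0.0847
```

```bash
python3 look.py w8
python3 - <<'E'
from ov import *
a=pickle.load(open('w2.pkl','rb'));b=pickle.load(open('w8.pkl','rb'))
ims=[]
for c,u in((a,200),(b,200)):
    f=c['frame'][110:260,u:u+160];ims.append(cv2.resize(f,(400,375),interpolation=cv2.INTER_CUBIC))
im=np.hstack(ims);im=np.clip(im.astype(float)*1.6,0,255).astype(np.uint8);cv2.imwrite('pics/cmp.png',im)
c=robot.read_camera('scene');cv2.imwrite('pics/s2.png',np.hstack([cv2.resize(x[190:270,240:390],(400,213),interpolation=cv2.INTER_CUBIC) for x in (pickle.load(open('scene0.pkl','rb'))['frame'],c['frame'])]))
E
```

```text
12.05 [0.51368312 0.12002515 0.25044014] [[ 9.779e-01  2.092e-01 -2.000e-04]
 [ 2.092e-01 -9.779e-01 -0.000e+00]
 [-2.000e-04  0.000e+00 -1.000e+00]] 12.07723637595485 [ 0.62814739  0.0188911  -0.0089811 ] [-0.0243465   0.02870687  0.01196736] [ 1.32343177e-01 -7.32614744e-02  1.66343804e+00 -2.36556836e-05
  1.55157113e+00  1.49235242e+00]
```

View pics/cmp.png

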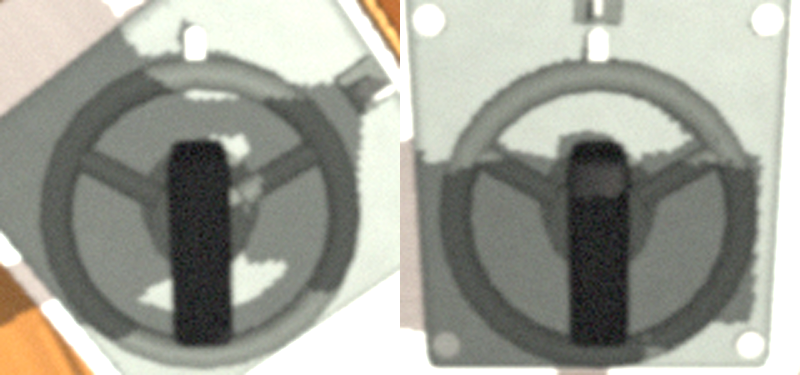

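View pics/s2.png

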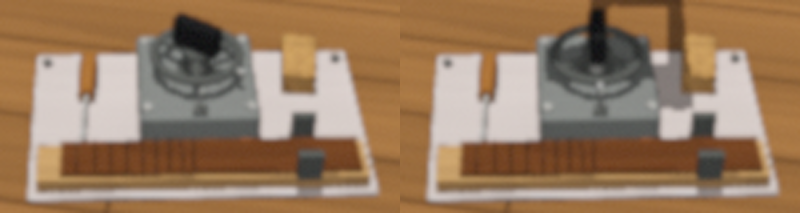

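The ring is as wide in the picture as at the start (317 vs 318 px, with the camera 2 mm higher), so the wheel is fully up. The pointer stands in line with the fin.

```bash
python3 -c "
from plant import robot
print(robot.close_job())"
```

```text
the job is handed in; nothing more can be done
None
```

The jig is indexed: the wheel is turned to the fin, risen fully and locked there. I handed the job in at about 12 s, with the gripper open and well clear above the wheel.

**What I did:**
- **Push:** I gripped the bar and pushed the wheel down about 6 mm in small steps. The force climbed steeply there, peaking at 17.8 N total, about 10 N beyond the spring. I then eased back to about 10 N.
- **Turn:** I turned the wheel clockwise about 55°. The torque readings stayed under 0.1 N m.
- **Release:** I let the wheel rise while still holding it, then opened the gripper and withdrew straight up.

**Last checks:**
- **Alignment:** The pointer was in line with the fin to within a few tenths of a degree before it rose, and it still looked in line after release.
- **Height:** The gripped height came back to its starting value (0.1157 m), and the ring's size in the picture matches the wheel being up.
- **Neighbours:** The sanding block and screwdriver look unmoved in the last pictures. I did not check the other bench items in a final picture, but the arm stayed well above them.
- **Disagreements:** A first overlay taken while the arm was still moving was a few pixels off. The settled picture agreed. A sideways force of about 5 N built up on the gripper just before it opened and was gone after release.

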